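# Lock the dispensing shuttle home with the sprung T hold-down

### The arm

A 7-joint arm with a two-finger parallel gripper is mounted at the origin on the work surface. World frame = base frame: x ahead of the robot, y to its left, z up, the work surface at z = 0. Lengths are in m, angles in degrees, forces in N, time in s.
With the tool pointing down it reaches from about 0.425 to 0.875 m from the base axis. Payload 4.7 kg.
Tool frame: the origin (TCP) lies at the very end of the fingers, on their centre line; the grasp point (between the pads) lies 19 mm behind it (env.grasp_offset is the distance from the TCP to the grasp point, in m); z points along the fingers, y is the line along which they close (so a half turn about z gives the same grasp; the last joint's range is limited). The gripper opens to 87 mm and grips with 3 to 60 N. Pads are 19 mm wide; open, the fingers measure 117 mm over their backs; the gripper's body (75 mm by 190 mm) begins 51 mm behind the grasp point.
Start: joints at [-63.535, 18.392, -4.016, 83.108, 1.295, 78.541, -3.26], TCP at [0.281, 0.586, 0.223] pointing down, gripper open.
Joint ranges: [-163.93, 163.93], [-17.29, 119.83], [-79.2, 71.16], [3.27, 140.29], [-89.18, 269.18], [5.43, 117.66], [-154.24, 154.24]. Speed limits (degrees/s): [147.25, 147.25, 180, 180, 180, 180, 180].

### API

Orientations are given as [roll, pitch, yaw] about the fixed x, y, z axes, in that order (R = Rz(yaw) Ry(pitch) Rx(roll)).
In Python, from cell import env gives the robot as it stands. The module is installed in compiled form; this text tells all that it offers.
- The arm moves only by the tool drive_tool, never from a script. Its argument "moves" is one flat list of numbers, 5 for each row, row after row: the shift along the tool's x, y, z in units of 40 mm (1.0 is 40 mm), then the turn about the tool's z in units of 10 degrees (1.0 is 10 degrees), then the finger opening in mm, from 0 to 87. A call has 1 to 5 rows; each row is the pose to reach, as a shift and turn from the pose commanded when the call began, along the tool's axes at that moment; what a row does not reach only later rows make up. A row lasts 1/8 s, in which the tool goes at most 62.5 mm and 10.7 degrees, less where a joint would pass 70% of its speed; a pose out of reach is approached as far as the arm can. A call with a gripper value outside its range is refused whole. The fingers move at their own pace and stop on an object; "squeeze" is the grip in N (left out, the last holds). Time passes only in rows, so rows that repeat a pose let the fingers close. It gives the time, the measured TCP pose, the force, the opening and the grip force at its end, in the units of the state.
- env.get_obs(): the state, without advancing time (a new reading comes with each control period).
- env.read_camera(name): name is "side" or "top"; returns (picture, depth): 420x560x3 uint8, red, green, blue; 420x560 float32, m along the optical axis (not along the pixel's ray), 0 where there is no reading.
- env.camera_model(name): a dict with "K" (3x3 intrinsics, pixels), "k1" (the pictures are not rectified: a ray, as slopes to the right and down, at radius r is drawn at 1 + k1 r^2 times it, then the intrinsics apply), "rvec" (rotation vector, rad) and "tvec" (3), from world to camera coordinates, as OpenCV has them. Camera axes: x right, y down, z forward; pixel columns grow to the right and rows downward; lengths in m; the calibration is good to about 2 mm. A picture is of the moment at which its call begins. camera_model takes no time and is no camera call.
- env.sign_off(): hands the job in; it is judged then, once.
The state is a dict: "time_s": time; "qpos": joint angles; "joint_velocities": joint speeds; "effort": joint torques, N m; "tool_pos": TCP position; "tool_rot": TCP orientation; "force": force on the tool from outside, world axes, zero at the start; "wrist_torque": the same for the moment, N m; "grip_width": finger opening in m; "grasp_force": force on a finger pad.
Only numpy, scipy, OpenCV 4.12 (cv2) and the standard library are available. Lean on these libraries where they do the work, as an engineer would, in place of code of your own. Each camera call takes 0.05 s, during which the arm holds its last target. There are 200 camera calls.

### The job

Make the loaded shuttle ready for dispensing: slide it fully home against its end stop, and take the T-handled hold-down out of the rack by pushing it down against its spring and turning it a quarter turn. Put its foot down through the slot in the shuttle's tongue, push it down against the spring, turn it a quarter turn and let it spring up into its catch, so that it stands upright and locks the shuttle home. Do not shift the other loose things on the bench or in the rack.

Things in the scene. Friction and masses are not known exactly. Their poses are not given: they have to be found in the camera images.
- fixture: Fixed slide fixture: black bed 160 (x) x 312 (y) mm, blue guide rails (tops 52 mm above the bench), white base 170 x 330. Origin: centre of its underside, on the bench. Its y axis is the shuttle's travel and points home; the steel end stop, 62 mm high, is at y = +150 mm.
- bed_slot (a point): Centre of the bed's one slot, on the bed's upper face (40 mm above the bench, bed 8 mm thick), at (0, -24) mm in the fixture. Slot 57 (along x) x 16 (along y) mm. Half-round ribs 4 mm high under the bed leave a catch 18 mm wide crosswise to the slot (along y). 26 mm free below the bed. With the shuttle home the tongue's slot lies exactly over it.
- shuttle (a joint): Distance in m by which the shuttle stands short of home: 0 = fully home against the stop, 0.09 at most. It starts pulled out towards the fixture's -y. Sliding friction about 2.5 N and a little drag; it stays where it is left.
- tongue_slot (a point): Centre of the slot in the shuttle's tongue, on the tongue's upper face, 46 mm above the bench; moves with the shuttle; axes as the fixture's. Slot 57 (along x) x 16 (along y) mm in an aluminium tongue 84 mm wide (x), 6 mm thick, from 30 mm before (-y) to 48 mm beyond (+y) the slot's centre, where the tray begins. Tongue and bed together are 14 mm thick.
- tray_wall (a point): Middle of the upper edge, outer face, of the tray's end wall towards the tongue: 81 mm above the bench, 48 mm (+y) from tongue_slot; push it (+y) to send the shuttle home. White tray 124 (x) x 120 (y) mm, walls 8 mm thick, 35 high; eight clear syringe barrels (18 mm wide, tops 111 mm above the bench) are fixed in it, the nearest 33 mm inside this wall.
- rack: Fixed accessory rack: aluminium plate 90 (x) x 260 (y) mm, 14 mm thick, top 46 mm above the bench; feet out to 320 mm along y. Origin: centre of its underside, on the bench. Three slots 57 (x) x 16 (y) mm at y = -85, 0, +85 mm, with the same catch underneath as the bed's. The hold-down is locked in one of them, two bystanders stand in the others.
- hold_down: T-handled, 87 mm tall, about 180 g. Origin: centre of its foot's underside; z up the stem; x along foot and handle, which are parallel (half a turn makes no difference). Foot 52 (x) x 11 (y) mm, z 0 to 11 (lowest 4 mm 46 x 7, top 2 mm 48 x 8); stem 10 mm. Locked: x along the rack's (or fixture's) y, foot pressed up under the plate in the catch, origin 25 mm below the plate's (tongue's) top.
- hold_handle (a point): Centre of the hold-down's black bar handle, 70 (x) x 14 (y) x 24 (z) mm, 75 mm above its origin. To free: push down 5 to 7 mm, turn a quarter either way (foot then in line with the slot), lift. To lock: lower foot through the slot until the collar rests, push down 9 to 11 mm more, turn a quarter, let go; within about 10 degrees of crosswise it springs up about 6 mm.
- collar (a joint): Sprung steel collar round the stem, 38 mm wide, 14 mm high, resting on the plate's top. Value in m: 0 when locked (collar's underside 14 mm above the foot's top), -0.004 sprung out free (10 mm), +0.008 fully compressed (22 mm). Spring 800 N/m: about 4.4 N free, 7.6 N locked, 14 N at most. Above about +0.0045 the foot is clear of its catch and can turn.
- locating_pin: Bystander in the rack: blade shank, flange and round black knob 36 mm in diameter, top 106 mm above the bench. Origin: underside of its blade, 21 mm above the bench. Must not be shifted.
- stop_post: Bystander in the rack: blade shank, flange and square aluminium post 30 mm wide, top 102 mm above the bench. Origin: underside of its blade, 21 mm above the bench. Must not be shifted.
- cartridge: Bystander: white adhesive cartridge standing between fixture and rack, 47 mm in diameter, 130 mm tall. Origin: underside. Must not be shifted.
- wash_bottle: Bystander: white bottle, 62 mm in diameter, 185 mm tall. Origin: underside. Must not be shifted.
- jar: Bystander: amber jar on the robot's side of the fixture, 60 mm in diameter, 55 mm tall. Origin: underside. Must not be shifted.
- tip_box: Bystander: grey box with white lid on the robot's side of the rack, 62 x 92 x 36 mm. Origin: underside. Must not be shifted.
- screwdriver: Bystander: screwdriver 170 mm long lying beyond the fixture, under 35 mm high. Must not be shifted.
- barrel: Bystander: empty white syringe barrel standing beyond the rack, 36 mm wide over its ears, 102 mm tall. Origin: underside. Must not be shifted.

How it is judged:
By the outcome, as a careful person would: the job done as asked, in the order asked, and still so for the second after the job is handed in, with the robot touching nothing.
It also fails if it takes over 67 s, if anything falls off the work surface, if the arm or the gripper's body presses on something with over 40 N, if the wrist force passes 120 N, or if a joint passes its speed limit or range.

## Working session

There is one attempt and no reset: what is moved stays moved. The work goes in short steps, Python scripts to look and compute and a tool call to move; the robot and the scene stay as the last step left them, time stands still between calls to the robot, and variables do not carry over. Pictures are saved under pics/ and viewed, at most 10 in all, crops included, and the job is handed in when it is done.

Besides the shell and the picture viewer there is one more tool, called as a command line: name --argument value ..., lists and objects as JSON in quotes. drive_tool: Moves the arm, as the interface text tells. Its arguments: {"type":"object","properties":{"moves":{"type":"array","items":{"type":"number"}},"squeeze":{"type":"number"}},"required":["moves"]}

```bash
mkdir -p pics && python3 - <<'E'
from cell import env
import cv2,numpy as np
for n in("top","side"):
    p,d=env.read_camera(n); cv2.imwrite(f"pics/{n}0.png",p[:,:,::-1]); np.savez(f"{n}0.npz",p=p,d=d)
    m=env.camera_model(n); print(n,m)
o=env.get_obs();print(o['tool_pos'],o['tool_rot'],o['time_s'],o['grip_width'])
E
```

```text
top {'K': array([[446.54321563,   0.        , 281.13436416],
       [  0.        , 446.54321563, 206.81090145],
       [  0.        ,   0.        ,   1.        ]]), 'k1': -0.07185389027766287, 'rvec': array([ 2.18571012, -2.14238323,  0.13211621]), 'tvec': array([-0.01007923,  0.58244789,  1.15389466])}
side {'K': array([[521.942468  ,   0.        , 267.04446484],
       [  0.        , 521.942468  , 204.73080836],
       [  0.        ,   0.        ,   1.        ]]), 'k1': -0.047809506774424804, 'rvec': array([ 2.08215929, -0.50949282,  0.24997238]), 'tvec': array([-0.50070249,  0.2325937 ,  0.9709677 ])}
[0.28128499 0.58543344 0.22159627] [-1.79901745e+02  5.53394567e-03  1.54344602e+02] 0.1 0.08718916954880625
```

View pics/top0.png

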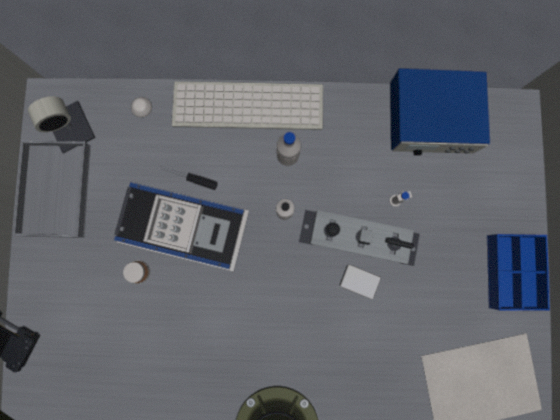

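View pics/side0.png

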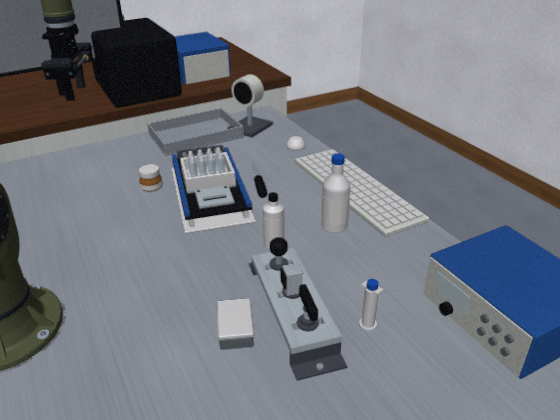

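The top view shows the fixture at about (184,226) with the tongue slot near (216,234) and home to the left. The rack is at about (360,238). The hold-down's black bar is near (400,243), the knob at (333,230) and the post at (365,236).

```bash
cat > h.py <<'E'
import cv2,numpy as np
from cell import env
def cam(n):
    m=env.camera_model(n);R=cv2.Rodrigues(m['rvec'])[0];return m['K'],np.array([m['k1'],0,0,0.]),R,m['tvec']
def cast(n,uv,z):
    K,D,R,t=cam(n);q=cv2.undistortPoints(np.array(uv,float).reshape(-1,1,2),K,D)[:,0]
    d=np.c_[q,np.ones(len(q))]@R;c=-R.T@t
    return c+d*((z-c[2])/d[:,2])[:,None]
def proj(n,P):
    K,D,R,t=cam(n);return cv2.projectPoints(np.array(P,float).reshape(-1,1,3),cv2.Rodrigues(R)[0],t,K,D)[0][:,0]
def cloud(n,d):
    v,u=np.mgrid[:d.shape[0],:d.shape[1]];K,D,R,t=cam(n)
    q=cv2.undistortPoints(np.c_[u.ravel(),v.ravel()].astype(float).reshape(-1,1,2),K,D)[:,0]
    P=(np.c_[q,np.ones(len(q))]*d.reshape(-1,1)-t)@R
    return P.reshape(*d.shape,3)
E
python3 - <<'E'
from h import *
p=np.load('top0.npz')['p'];P=cloud('top',np.load('top0.npz')['d'])
a=cv2.resize(p[175:275,110:255],None,fx=5,fy=5,interpolation=2)[:,:,::-1]
b=cv2.resize(p[200:275,295:425],None,fx=6,fy=6,interpolation=2)[:,:,::-1]
cv2.imwrite('pics/fx.png',a);cv2.imwrite('pics/rk.png',b)
hsv=cv2.cvtColor(p,cv2.COLOR_RGB2HSV)
for (u,v) in [(216,234),(208,245),(235,245),(360,220),(333,230),(365,234),(400,243),(410,245),(285,208),(361,282),(135,272),(160,205),(196,238),(200,150)]:
    print(u,v,p[v,u],hsv[v,u],P[v,u].round(4))
E
```

```text
216 234 [39 43 43] [90 24 43] [0.5064 0.1715 0.0396]
208 245 [125 130 133] [101  15 133] [0.4769 0.1906 0.0453]
235 245 [112 110 111] [165   5 112] [0.4785 0.1205 0.0409]
360 220 [126 129 133] [107  13 133] [ 0.5502 -0.2062  0.0485]
333 230 [43 44 45] [105  11  45] [ 0.5187 -0.1283  0.1051]
365 234 [121 123 126] [108  10 126] [ 0.5103 -0.2086  0.1041]
400 243 [40 41 41] [90  6 41] [ 0.4894 -0.2965  0.1047]
410 245 [40 44 43] [83 23 44] [ 0.4847 -0.3205  0.1087]
285 208 [33 35 36] [100  21  36] [ 0.5687 -0.0075  0.1287]
361 282 [174 172 178] [130   9 178] [ 0.3882 -0.212   0.0326]
135 272 [167 164 161] [ 15   9 167] [0.4026 0.3763 0.055 ]
160 205 [144 142 141] [ 10   5 144] [0.5791 0.321  0.049 ]
196 238 [124 127 130] [105  12 130] [0.4944 0.2226 0.0463]
200 150 [107 108 116] [117  20 116] [ 7.412e-01  2.305e-01 -5.000e-04]
```

View pics/fx.png

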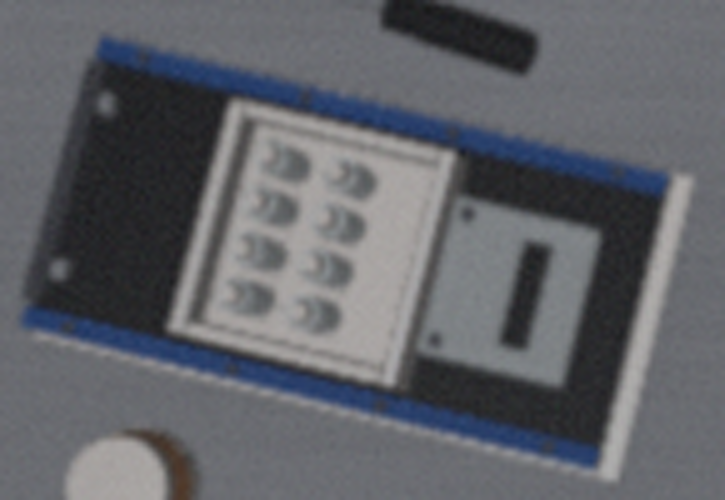

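View pics/rk.png

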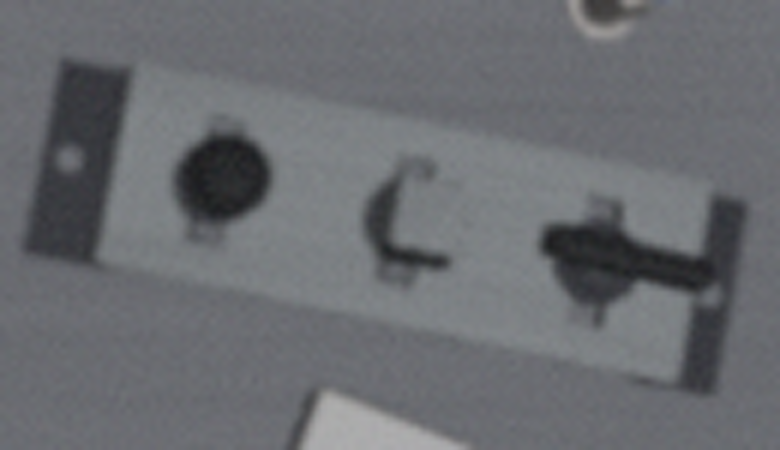

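Crop 1 shows the tongue slot at about (216,234) in full-picture pixels and the tray wall's edge near (200,225). The tray is well short of home. Crop 2 shows the handle bar running from (386,240) to (414,246), along the rack's y, so the hold-down is locked in the rack's right-end slot.

```bash
cat > m.py <<'E'
from h import *
def rect(X):
    r=cv2.minAreaRect(X[:,:2].astype(np.float32)*1000);b=cv2.boxPoints(r)
    e=[b[1]-b[0],b[2]-b[1]];e=max(e,key=np.linalg.norm);a=np.degrees(np.arctan2(e[1],e[0]))%180
    return np.round(r[0],1),np.round(r[1],1),round(a,2)
def px(M,off=(0,0)): v,u=np.nonzero(M);return np.c_[u,v]
def big(M,near=None):
    n,l,s,c=cv2.connectedComponentsWithStats(M.astype(np.uint8))
    k=1+np.argmax(s[1:,4]) if near is None else 1+np.argmin(np.hypot(*(c[1:]-near).T)+1e3*(s[1:,4]<25))
    return l==k
E
python3 - <<'E'
from m import *
z=np.load('top0.npz');p=z['p'];P=cloud('top',z['d']);h=cv2.cvtColor(p,cv2.COLOR_RGB2HSV).astype(int)
v,u=np.mgrid[:420,:560];X,Y,Z=P[...,0],P[...,1],P[...,2]
fx=(u>105)&(u<260)&(v>170)&(v<280)
bl=fx&(h[...,0]>105)&(h[...,0]<125)&(h[...,1]>110)
print('rails',rect(cast('top',px(bl),.052)))
tg=big(fx&(h[...,2]>95)&(h[...,1]<40)&(abs(Z-.046)<.006)&(Y<.23)&(Y>.14)&(X>.44)&(X<.56))
q=px(tg);print('tongue',rect(cast('top',q,.046)))
c,_=cv2.findContours(tg.astype(np.uint8),cv2.RETR_CCOMP,2)
slot=big((h[...,2]<75)&(abs(u-216)<14)&(abs(v-234)<18),(216,234));print('slot',rect(cast('top',px(slot),.046)),px(slot).mean(0),cast('top',px(slot),.046).mean(0),slot.sum())
pl=(u>295)&(u<425)&(v>195)&(v<275)&(abs(Z-.046)<.012)&(h[...,2]>95);pl=big(pl)
print('plate',rect(cast('top',px(pl),.046)))
for n,pix,lo,hi,top,r in(('handle',(400,243),.095,.125,.108,22),('knob',(333,230),.09,.12,.100,12)):
    M=big((abs(u-pix[0])<r)&(abs(v-pix[1])<r)&(h[...,2]<70)&(Z>lo)&(Z<hi),pix)
    C=cast('top',px(M),top);print(n,rect(C),C.mean(0).round(4),M.sum(),np.median(Z[M]))
M=(abs(u-190)<30)&(abs(v-225)<40)&(abs(Z-.081)<.004)&(h[...,2]>140)
M=big((u>130)&(u<205)&(v>185)&(v<260)&(abs(Z-.081)<.006)&(h[...,2]>120));print('tray',rect(cast('top',px(M),.081)))
for n,b in(('cart',(285,208)),('tip',(361,282)),('jar',(135,272)),('barrel',(401,198)),('bottle',(289,145))):
    print(n,P[b[1]-6:b[1]+7,b[0]-6:b[0]+7].reshape(-1,3)[np.argmax(P[b[1]-6:b[1]+7,b[0]-6:b[0]+7,2])].round(3))
E
```

```text
rails (array([528.3, 269.7]), array([308.2, 154.9]), np.float32(77.49))
tongue (array([509.2, 183.5]), array([79. , 83.7]), np.float32(167.46))
slot (array([506.6, 174.4]), array([12.8, 53.8]), np.float32(167.92)) [214.6372549  233.67647059] [0.50682809 0.17420961 0.046     ] 102
plate (array([ 506.8, -212.6]), array([260.6,  91. ]), np.float32(79.0))
handle (array([ 490.6, -294.1]), array([70.3, 13.9]), np.float32(77.02)) [ 0.4903 -0.294   0.108 ] 152 0.10744687041992881
knob (array([ 521.6, -127.7]), array([30.1, 32.6]), np.float32(91.12)) [ 0.5221 -0.1275  0.1   ] 139 0.10511130883802253
tray (array([530.4, 279.3]), array([119.3, 122.8]), np.float32(167.51))
cart [0.445 0.007 1.214]
tip [0.445 0.007 1.214]
jar [0.445 0.007 1.214]
barrel [0.445 0.007 1.214]
bottle [ 0.725 -0.011  0.191]
```

```bash
cat > t.py <<'E'
import sys,numpy as np
from cell import env
from scipy.spatial.transform import Rotation as R
# usage: t.py x y z(mm) yaw -> units from measured pose
def units(x,y,z,yaw):
    o=env.get_obs();r=R.from_euler('xyz',o['tool_rot'],degrees=True)
    d=r.inv().apply(np.array([x,y,z])-np.array(o['tool_pos'])*1000)/40
    return d.round(3),round(-((yaw-o['tool_rot'][2]+180)%360-180)/10,3)
if __name__=='__main__':
    o=env.get_obs();print(o['time_s'],np.round(o['tool_pos'],4),np.round(o['tool_rot'],2),np.round(o['force'],1),o['grip_width'])
    for a in sys.argv[1:]: print(a,*units(*map(float,a.split(','))))
E
python3 t.py 511,192,160,167.5 511,192,64,167.5
```

```text
0.1 [0.2813 0.5854 0.2216] [-1.7990e+02  1.0000e-02  1.5434e+02] [-0.  -0.3 -0.2] 0.08718916954880625
511,192,160,167.5 [-9.435 -6.377  1.552] -1.316
511,192,64,167.5 [-9.435 -6.373  3.952] -1.316
```

drive_tool --moves '[-9.435, -6.377, 1.55, -1.316, 0, -9.435, -6.377, 1.55, -1.316, 0, -9.435, -6.377, 1.55, -1.316, 0, -9.435, -6.377, 1.55, -1.316, 0, -9.435, -6.377, 1.55, -1.316, 0]' --squeeze 20

```text
time_s: 0.72
tool_pos: [0.4382, 0.3165, 0.1799]
tool_rot: [-180.0, -0.0, 167.5]
force: [0.5, 0.3, -0.1]
grip_width: 0.0451
grasp_force: 0.0
```

```bash
python3 t.py 511,192,160,167.5 511,192,66,167.5
```

```text
0.725 [0.4382 0.3165 0.1799] [-180.     -0.    167.51] [ 0.5  0.3 -0.1] 0.04511445000833302
511,192,160,167.5 [-2.449 -2.646  0.498] 0.001
511,192,66,167.5 [-2.449 -2.646  2.848] 0.001
```

drive_tool --moves '[-2.449, -2.646, 0.5, 0, 0, -2.449, -2.646, 0.5, 0, 0, -2.449, -2.646, 0.5, 0, 0, -2.449, -2.646, 0.5, 0, 0, -2.449, -2.646, 0.5, 0, 0]'

```text
time_s: 1.35
tool_pos: [0.5096, 0.1958, 0.1603]
tool_rot: [180.0, -0.0, 167.6]
force: [-0.5, 0.2, -1.0]
grip_width: 0.0017
grasp_force: 0.0
```

```bash
python3 t.py 511,192,66,167.5
```

```text
1.35 [0.5096 0.1958 0.1603] [ 1.7996e+02 -4.0000e-02  1.6762e+02] [-0.5  0.2 -1. ] 0.0017480197041563803
511,192,66,167.5 [-0.057 -0.086  2.358] 0.012
```

drive_tool --moves '[-0.057, -0.09, 1.2, 0, 0, -0.057, -0.09, 2.35, 0, 0, -0.057, -0.09, 2.35, 0, 0, -0.057, -0.09, 2.35, 0, 0]'

```text
time_s: 1.85
tool_pos: [0.5125, 0.1917, 0.0681]
tool_rot: [179.9, 0.1, 167.6]
force: [-0.0, -0.3, 0.5]
grip_width: 0.0004
grasp_force: 0.0
```

drive_tool --moves '[0, 0.4, 0, 0, 0, 0, 0.8, 0, 0, 0, 0, 1.1, 0, 0, 0, 0, 1.4, 0, 0, 0, 0, 1.7, 0, 0, 0]'

```text
time_s: 2.48
tool_pos: [0.5268, 0.2569, 0.0665]
tool_rot: [-180.0, 0.0, 167.5]
force: [-0.1, -3.3, 1.4]
grip_width: 0.0003
grasp_force: 1.6
```

```bash
python3 t.py 530.2,278.5,66,167.5
```

```text
2.475 [0.5268 0.2569 0.0665] [-1.7998e+02  1.0000e-02  1.6749e+02] [-0.1 -3.3  1.4] 0.0003496310890053302
530.2,278.5,66,167.5 [0.034 0.545 0.011] -0.001
```

drive_tool --moves '[0, 0.15, 0, 0, 0, 0, 0.3, 0, 0, 0, 0, 0.4, 0, 0, 0, 0, 0.45, 0, 0, 0, 0, 0.45, 0, 0, 0]'

```text
time_s: 3.1
tool_pos: [0.5303, 0.2743, 0.0662]
tool_rot: [180.0, -0.0, 167.5]
force: [0.2, -0.2, -0.0]
grip_width: 0.0006
grasp_force: 0.5
```

drive_tool --moves '[0, 0.05, 0, 0, 0, 0, 0.1, 0, 0, 0, 0, 0.12, 0, 0, 0, 0, 0.12, 0, 0, 0]'

```text
time_s: 3.6
tool_pos: [0.5313, 0.2788, 0.0663]
tool_rot: [180.0, -0.0, 167.5]
force: [-0.5, -2.6, -0.2]
grip_width: 0.0007
grasp_force: 1.0
```

drive_tool --moves '[0, 0.05, 0, 0, 0, 0, 0.1, 0, 0, 0, 0, 0.1, 0, 0, 0]'

```text
time_s: 3.98
tool_pos: [0.5321, 0.2822, 0.0663]
tool_rot: [-180.0, -0.0, 167.5]
force: [-0.3, -3.7, -0.2]
grip_width: 0.0003
grasp_force: 1.9
```

drive_tool --moves '[0, 0.05, 0, 0, 0, 0, 0.1, 0, 0, 0, 0, 0.1, 0, 0, 0]'

```text
time_s: 4.35
tool_pos: [0.5321, 0.2823, 0.0663]
tool_rot: [-179.6, -0.2, 167.4]
force: [-5.7, -10.6, 5.6]
grip_width: 0.0008
grasp_force: 6.0
```

drive_tool --moves '[0, -0.6, 0, 0, 0, 0, -0.8, -1.5, 0, 0, 0, -0.8, -3.0, 1, 30, 0, -0.8, -3.3, 2, 50, 0, -1.5, -3.3, 3, 50]'

```text
time_s: 4.97
tool_pos: [0.5214, 0.2323, 0.2012]
tool_rot: [179.5, 0.0, 137.5]
force: [0.6, -0.1, -0.6]
grip_width: 0.0228
grasp_force: 0.0
```

```bash
python3 t.py 490.5,-294.5,195,78
```

```text
4.975 [0.5214 0.2323 0.2012] [1.7953e+02 1.0000e-02 1.3746e+02] [ 0.6 -0.1 -0.6] 0.022782949038114238
490.5,-294.5,195,78 [ -8.336 -10.227   0.074] 5.946
```

drive_tool --moves '[-8.336, -10.227, 0.07, 5.9, 50, -8.336, -10.227, 0.07, 5.9, 50, -8.336, -10.227, 0.07, 5.9, 50, -8.336, -10.227, 0.07, 5.9, 50, -8.336, -10.227, 0.07, 5.9, 50]'

```text
time_s: 5.6
tool_pos: [0.5034, -0.0848, 0.1979]
tool_rot: [179.7, -0.1, 83.5]
force: [1.0, 0.5, -0.1]
grip_width: 0.0497
grasp_force: 0.0
```

```bash
python3 t.py 490.5,-294.5,195,78; python3 - <<'E'
from m import *
p,d=env.read_camera('top');np.savez('top1.npz',p=p,d=d);P=cloud('top',d);h=cv2.cvtColor(p,cv2.COLOR_RGB2HSV).astype(int)
v,u=np.mgrid[:420,:560];X,Y,Z=P[...,0],P[...,1],P[...,2]
fx=(u>105)&(u<260)&(v>170)&(v<280)
M=big((u>110)&(u<205)&(v>175)&(v<260)&(abs(Z-.081)<.006)&(h[...,2]>120));print('tray',rect(cast('top',px(M),.081)))
tg=big(fx&(h[...,2]>95)&(h[...,1]<40)&(abs(Z-.046)<.006)&(Y<.30)&(Y>.2)&(X>.45)&(X<.58));print('tongue',rect(cast('top',px(tg),.046)))
b=proj('top',[[.525,.247,.046]])[0];print(b)
s=big((h[...,2]<75)&(abs(u-b[0])<13)&(abs(v-b[1])<17),b);print('slot',rect(cast('top',px(s),.046)),cast('top',px(s),.046).mean(0),s.sum())
E
```

```text
5.6 [ 0.5034 -0.0848  0.1979] [ 1.7974e+02 -1.3000e-01  8.3510e+01] [ 1.   0.5 -0.1] 0.04973773044946739
490.5,-294.5,195,78 [-5.245  0.271  0.061] 0.551
tray (array([546.3, 351.2]), array([120.8, 122.9]), np.float32(167.55))
tongue (array([525.1, 255.6]), array([80.3, 84.5]), np.float32(167.43))
[187.24378338 226.14997384]
slot (array([502.4, 217.7]), array([41.9, 10.5]), np.float32(2.22)) [0.49652581 0.21548085 0.046     ] 48
```

drive_tool --moves '[-5.245, 0.271, 0.06, 0.55, 50, -5.245, 0.271, 0.06, 0.55, 50, -5.245, 0.271, 0.06, 0.55, 50, -5.245, 0.271, 0.06, 0.55, 50, -5.245, 0.271, 0.06, 0.55, 50]'

```text
time_s: 6.28
tool_pos: [0.4908, -0.2954, 0.1948]
tool_rot: [179.9, 0.0, 78.1]
force: [-0.7, 0.5, 0.4]
grip_width: 0.0502
grasp_force: 0.0
```

```bash
python3 t.py 490.5,-294.5,195,78 490.5,-294.5,77,78
```

```text
6.275 [ 0.4908 -0.2954  0.1948] [1.7987e+02 4.0000e-02 7.8130e+01] [-0.7  0.5  0.4] 0.050173237927295514
490.5,-294.5,195,78 [ 0.02  -0.012 -0.004] 0.013
490.5,-294.5,77,78 [ 0.022 -0.019  2.946] 0.013
```

drive_tool --moves '[0.02, -0.02, 1.4, 0, 50, 0.02, -0.02, 2.7, 0, 50, 0.02, -0.02, 2.95, 0, 50, 0.02, -0.02, 2.95, 0, 50, 0.02, -0.02, 2.95, 0, 0]'

```text
time_s: 6.9
tool_pos: [0.4916, -0.2933, 0.0788]
tool_rot: [179.8, 0.0, 78.3]
force: [0.1, -0.1, -0.4]
grip_width: 0.0456
grasp_force: 0.0
```

drive_tool --moves '[0, 0, 0, 0, 0, 0, 0, 0, 0, 0, 0, 0, 0, 0, 0, 0, 0, 0, 0, 0]' --squeeze 50

```text
time_s: 7.4
tool_pos: [0.4904, -0.2931, 0.0768]
tool_rot: [179.9, 0.0, 78.3]
force: [0.5, -0.8, 1.0]
grip_width: 0.0133
grasp_force: 49.9
```

drive_tool --moves '[0, 0, 0.08, 0, 0, 0, 0, 0.15, 0, 0, 0, 0, 0.15, 0, 0, 0, 0, 0.15, 0, 0]'

```text
time_s: 7.9
tool_pos: [0.4906, -0.2931, 0.0719]
tool_rot: [179.9, -0.0, 78.3]
force: [-0.7, 0.9, 9.0]
grip_width: 0.0138
grasp_force: 49.9
```

drive_tool --moves '[0, 0, 0.035, 0, 0, 0, 0, 0.035, -1, 0, 0, 0, 0.035, -2, 0, 0, 0, 0.035, -3, 0, 0, 0, 0.035, -4, 0]'

```text
time_s: 8.52
tool_pos: [0.4901, -0.2942, 0.0708]
tool_rot: [179.9, 0.1, 118.6]
force: [-2.8, 0.6, 9.8]
grip_width: 0.0135
grasp_force: 49.9
```

drive_tool --moves '[0, 0, 0, -1, 0, 0, 0, 0, -2, 0, 0, 0, 0, -3, 0, 0, 0, 0, -4, 0, 0, 0, 0, -5.05, 0]'

```text
time_s: 9.15
tool_pos: [0.4908, -0.2951, 0.0712]
tool_rot: [-179.9, 0.2, 169.1]
force: [-2.2, -1.7, 9.7]
grip_width: 0.0136
grasp_force: 49.9
```

drive_tool --moves '[0, 0, 0, 0, 0, 0, 0, 0, 0, 0]'

```text
time_s: 9.4
tool_pos: [0.4908, -0.2951, 0.0713]
tool_rot: [-179.9, 0.2, 168.8]
force: [-1.9, -1.3, 10.5]
grip_width: 0.0134
grasp_force: 49.9
```

```bash
python3 t.py; python3 -c "
from cell import env;print(env.get_obs()['wrist_torque'])"
```

```text
9.4 [ 0.4908 -0.2951  0.0713] [-179.87    0.22  168.76] [-1.9 -1.3 10.5] 0.013366414867101516
[-0.40698808  0.27288342  0.05245654]
```

drive_tool --moves '[0, 0, -0.2, 0, 0, 0, 0, -0.4, 0, 0, 0, 0, -0.6, 0, 0, 0, 0, -0.7, 0, 0]'

```text
time_s: 9.9
tool_pos: [0.4883, -0.2935, 0.096]
tool_rot: [-180.0, -0.2, 168.7]
force: [-0.9, -2.1, -2.7]
grip_width: 0.0138
grasp_force: 49.9
```

drive_tool --moves '[0, 0, -0.3, 0, 0, 0, 0, -0.6, 0, 0, 0, 0, -1.0, 0, 0, 0, 0, -2.0, 0, 0, 0, 0, -3.0, 0, 0]'

```text
time_s: 10.52
tool_pos: [0.4896, -0.2926, 0.2191]
tool_rot: [180.0, 0.0, 168.8]
force: [0.1, -0.6, -1.1]
grip_width: 0.0135
grasp_force: 49.8
```

```bash
python3 t.py 523.1,246.3,200,167.5; python3 - <<'E'
from m import *
p,d=env.read_camera('side');cv2.imwrite('pics/s1.png',cv2.resize(p[180:400,200:400],None,fx=3,fy=2.7)[:,:,::-1])
E
```

```text
10.525 [ 0.4896 -0.2926  0.2191] [1.7998e+02 4.0000e-02 1.6880e+02] [ 0.1 -0.6 -1.1] 0.01346893330278471
523.1,246.3,200,167.5 [ 1.796 13.378  0.481] 0.13
```

View pics/s1.png

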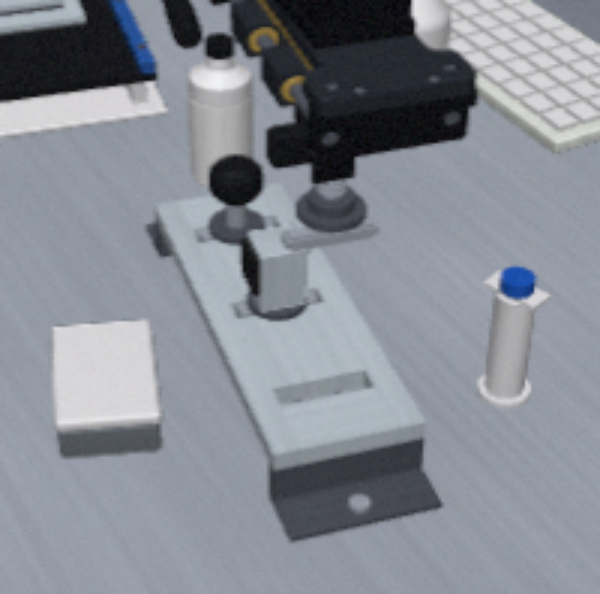

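The picture shows the hold-down lifted clear of its slot at about crop (323,385). It hangs upright in the gripper, with the foot along the rack's x, and both bystanders are still standing.

drive_tool --moves '[1.796, 13.378, 0, 0.13, 0, 1.796, 13.378, 0, 0.13, 0, 1.796, 13.378, 0, 0.13, 0, 1.796, 13.378, 0, 0.13, 0, 1.796, 13.378, 0, 0.13, 0]'

```text
time_s: 11.2
tool_pos: [0.5091, 0.0211, 0.2184]
tool_rot: [179.9, 0.1, 167.5]
force: [0.9, -0.7, -1.8]
grip_width: 0.0135
grasp_force: 49.8
```

```bash
python3 t.py 523.1,246.3,210,167.5
```

```text
11.2 [0.5091 0.0211 0.2184] [1.7994e+02 1.2000e-01 1.6748e+02] [ 0.9 -0.7 -1.8] 0.01353764662719037
523.1,246.3,210,167.5 [0.88  5.571 0.213] -0.002
```

drive_tool --moves '[0.88, 5.571, 0.2, 0, 0, 0.88, 5.571, 0.2, 0, 0, 0.88, 5.571, 0.2, 0, 0, 0.88, 5.571, 0.2, 0, 0, 0.88, 5.571, 0.2, 0, 0]'

```text
time_s: 11.82
tool_pos: [0.5216, 0.249, 0.2094]
tool_rot: [179.9, -0.0, 167.9]
force: [0.2, -0.8, -1.7]
grip_width: 0.0133
grasp_force: 49.8
```

```bash
python3 t.py 523.1,246.3,122,167.5
```

```text
11.825 [0.5216 0.249  0.2094] [ 1.7989e+02 -4.0000e-02  1.6789e+02] [ 0.2 -0.8 -1.7] 0.013297572346385612
523.1,246.3,122,167.5 [-0.051 -0.062  2.186] 0.039
```

drive_tool --moves '[-0.05, -0.06, 1.0, 0, 0, -0.05, -0.06, 1.8, 0, 0, -0.05, -0.06, 2.15, 0, 0, -0.05, -0.06, 2.15, 0, 0, -0.05, -0.06, 2.15, 0, 0]'

```text
time_s: 12.45
tool_pos: [0.5255, 0.2417, 0.1248]
tool_rot: [179.9, 0.1, 167.5]
force: [0.3, 0.2, -1.2]
grip_width: 0.0135
grasp_force: 49.8
```

```bash
python3 t.py 523.1,246.3,122,167.5; python3 - <<'E'
from m import *
for n in('top','side'):
    p,d=env.read_camera(n);np.savez(n+'2.npz',p=p,d=d)
    c=proj(n,[.523,.246,.07])[0].astype(int);print(n,c)
    if n=='side':
        x,y=c;cv2.imwrite('pics/s2.png',cv2.resize(p[y-60:y+40,x-60:x+60],None,fx=6,fy=6,interpolation=2)[:,:,::-1]);print(x-60,y-60)
E
python3 t.py
```

```text
12.45 [0.5255 0.2417 0.1248] [1.7990e+02 1.3000e-01 1.6747e+02] [ 0.3  0.2 -1.2] 0.013530467412535314
523.1,246.3,122,167.5 [0.085 0.1   0.069] -0.003
top [185 226]
side [208 174]
148 114
12.55 [0.5254 0.2418 0.1247] [1.7990e+02 1.3000e-01 1.6749e+02] [-0.3 -0.  -1.8] 0.01307867753525299
```

View pics/s2.png

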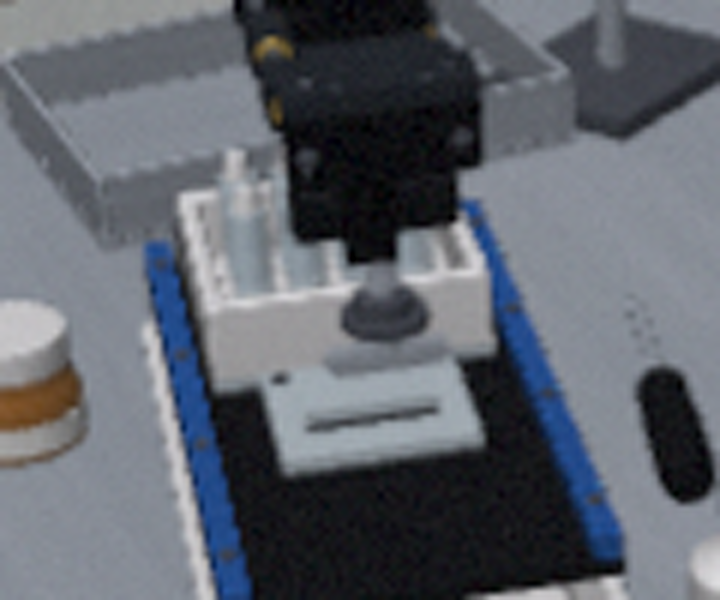

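The crop shows the foot hanging just tray-side of and above the tongue. Its lower edge runs from about (203,176) to (223,174) in full-picture pixels. The open slot runs from about (199,185) to (221,182).

drive_tool --moves '[0.085, 0.1, 0.05, 0, 0, 0.085, 0.1, 0.05, 0, 0, 0.085, 0.1, 0.05, 0, 0, 0.085, 0.1, 0.05, 0, 0]'

```text
time_s: 13.05
tool_pos: [0.522, 0.2459, 0.121]
tool_rot: [-180.0, 0.0, 167.5]
force: [0.4, 0.6, -2.5]
grip_width: 0.0136
grasp_force: 49.8
```

```bash
python3 - <<'E'
from m import *
p,d=env.read_camera('side');np.savez('side3.npz',p=p,d=d);o=env.get_obs();T=o['tool_pos']*1000;print(T.round(1),o['tool_rot'].round(2))
F=np.array([523.1,246.3]);ey=np.array([.2164,.9763]);ex=np.array([.9763,-.2164])
f=lambda X:np.c_[(X[:,:2]*1000-F)@ex,(X[:,:2]*1000-F)@ey].round(1)
print('tool in fixture',f(np.array([T/1000])))
g=cv2.cvtColor(p,cv2.COLOR_RGB2GRAY);P=cloud('side',d)
# tongue and slot
v,u=np.mgrid[:420,:560]
tg=(abs(P[...,2]-.046)<.008)&(g>110)&(abs(u-210)<30)&(abs(v-184)<16);tg=big(tg)
X=f(cast('side',px(tg),.046));print('tongue x',X[:,0].min(),X[:,0].max(),'y',X[:,1].min(),X[:,1].max())
hull=np.zeros_like(g);cv2.fillConvexPoly(hull,cv2.convexHull(px(tg).astype(np.int32)),1)
s=big((hull>0)&(g<95)&~tg,(210,183.5));X=f(cast('side',px(s),.046));print('slot',len(X),X.min(0),X.max(0))
x0,y0=190,155
cv2.imwrite('pics/s3.png',cv2.resize(p[y0:y0+50,x0:x0+50],None,fx=12,fy=12,interpolation=0)[:,:,::-1])
E
```

```text
[522. 246. 121.] [-180.      0.    167.48]
tool in fixture [[-1.  -0.6]]
tongue x -61.9 60.8 y -36.7 65.6
slot 29 [-28.1  -7. ] [25.7 -0.4]
```

View pics/s3.png

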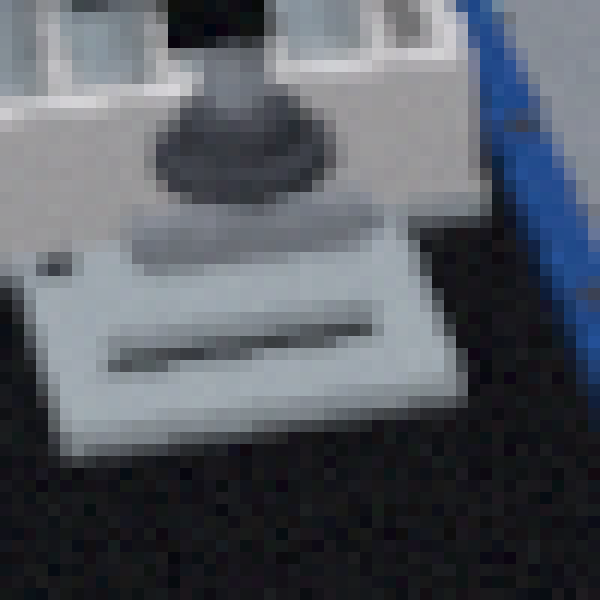

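The close crop shows the foot from about (201,175) to (222,173). The slot's dark band runs from about (199,185) to (221,182). I'll compare the foot's edges with where the measured tool pose puts them.

```bash
python3 - <<'E'
from m import *
F=np.array([523.1,246.3]);ey=np.array([.2164,.9763]);ex=np.array([.9763,-.2164])
f=lambda X:np.c_[(X[:,:2]*1000-F)@ex,(X[:,:2]*1000-F)@ey].round(1)
W=lambda x,y,z:[*(F+x*ex+y*ey)/1000,z/1000]
zo=121-55.8
a=lambda P:((proj('side',P)+.5-[190,155])*12).round(0)
tx,ty=-1,-.6
print('exp foot bottom front edge z0 (46x7)',a([W(tx-23,ty-3.5,zo),W(tx+23,ty-3.5,zo)]).tolist())
print('exp z4 52x11 front',a([W(tx-26,ty-5.5,zo+4),W(tx+26,ty-5.5,zo+4)]).tolist())
print('exp foot top back z11 (48x8)',a([W(tx-24,ty+4,zo+11),W(tx+24,ty+4,zo+11)]).tolist())
print('z9 right back',a([W(tx+26,ty+5.5,zo+9),W(tx-26,ty+5.5,zo+9)]).tolist())
print('collar L/R at z 21..35',a([W(tx-19,ty,zo+21),W(tx+19,ty,zo+21),W(tx-19,ty,zo+35),W(tx+19,ty,zo+35)]).tolist())
print('collar front bottom',a([W(tx,ty-19,zo+21)]).tolist(),'stem@55',a([W(tx,ty,zo+45)]).tolist())
print('tongue near edge corners',a([W(-42,-30,46),W(42,-30,46)]).tolist(),'slot near',a([W(-28.5,-8,46),W(28.5,-8,46),W(-28.5,8,46),W(28.5,8,46)]).tolist())
E
```

```text
exp foot bottom front edge z0 (46x7) [[125.0, 284.0], [342.0, 253.0]]
exp z4 52x11 front [[110.0, 274.0], [356.0, 239.0]]
exp foot top back z11 (48x8) [[111.0, 222.0], [337.0, 190.0]]
z9 right back [[346.0, 194.0], [101.0, 228.0]]
collar L/R at z 21..35 [[133.0, 185.0], [313.0, 160.0], [127.0, 126.0], [308.0, 101.0]]
collar front bottom [[237.0, 215.0]] stem@55 [[214.0, 70.0]]
tongue near edge corners [[65.0, 436.0], [464.0, 378.0]] slot near [[115.0, 375.0], [382.0, 337.0], [104.0, 339.0], [369.0, 301.0]]
```

drive_tool --moves '[0.125, 0, 0, 0, 0, 0.125, 0, 0, 0, 0, 0.125, 0, 0, 0, 0]'

```text
time_s: 13.48
tool_pos: [0.517, 0.2472, 0.121]
tool_rot: [180.0, 0.0, 167.5]
force: [1.6, -0.1, -1.4]
grip_width: 0.0138
grasp_force: 49.8
```

```bash
python3 - <<'E'
from m import *
F=np.array([523.1,246.3]);ey=np.array([.2164,.9763]);ex=np.array([.9763,-.2164])
ds=[env.read_camera('side') for _ in range(6)];p=ds[-1][0];d=np.median([x[1] for x in ds],0)
g=np.mean([x[0] for x in ds],0).astype(np.uint8)
o=env.get_obs();T=o['tool_pos'][:2]*1000-F;print('tool',T@ex,T@ey,o['tool_pos'][2])
P=cloud('side',d);X=P[...,:2]*1000-F
f=np.dstack([X@ex,X@ey,P[...,2]*1000])
for v in range(160,190): print(v,[tuple(f[v,u].round(0).astype(int)) for u in (202,206,210,214,218)])
gg=cv2.cvtColor(g,cv2.COLOR_RGB2GRAY)
for v in (173,174,175,176): print(v,gg[v,195:228].tolist())
print('col');
for u in (204,209,214): print(u,gg[164:190,u].tolist())
E
```

```text
tool -6.011151792005224 -0.5136370112392072 0.12096742011040736
160 [(np.int64(-5), np.int64(91), np.int64(67)), (np.int64(-5), np.int64(-6), np.int64(115)), (np.int64(6), np.int64(-1), np.int64(110)), (np.int64(22), np.int64(51), np.int64(82)), (np.int64(32), np.int64(48), np.int64(82))]
161 [(np.int64(-5), np.int64(91), np.int64(64)), (np.int64(-4), np.int64(-1), np.int64(109)), (np.int64(5), np.int64(-4), np.int64(109)), (np.int64(21), np.int64(46), np.int64(82)), (np.int64(32), np.int64(47), np.int64(80))]
162 [(np.int64(-10), np.int64(48), np.int64(83)), (np.int64(-5), np.int64(-6), np.int64(109)), (np.int64(5), np.int64(-3), np.int64(106)), (np.int64(21), np.int64(48), np.int64(78)), (np.int64(32), np.int64(48), np.int64(76))]
163 [(np.int64(-10), np.int64(46), np.int64(81)), (np.int64(-5), np.int64(-5), np.int64(106)), (np.int64(5), np.int64(-5), np.int64(104)), (np.int64(21), np.int64(46), np.int64(76)), (np.int64(31), np.int64(46), np.int64(75))]
164 [(np.int64(-10), np.int64(49), np.int64(77)), (np.int64(-5), np.int64(-3), np.int64(102)), (np.int64(4), np.int64(-6), np.int6
[... 6099 characters left out ...]
9, 128, 115, 117, 115, 113, 114, 112, 112, 112, 113, 111, 110, 109, 109, 110, 109, 108, 109, 113, 127, 147, 160, 160, 162, 165, 159, 117, 20, 20, 23]
176 [104, 140, 164, 144, 109, 113, 112, 111, 111, 110, 111, 109, 109, 109, 113, 125, 131, 131, 136, 148, 154, 155, 157, 161, 164, 167, 166, 166, 165, 137, 62, 21, 18]
col
204 [69, 68, 56, 52, 57, 63, 56, 68, 126, 130, 119, 112, 110, 133, 159, 166, 165, 163, 139, 129, 68, 129, 162, 167, 167, 153]
209 [84, 69, 55, 53, 54, 65, 57, 51, 91, 113, 112, 110, 113, 155, 166, 164, 165, 150, 133, 86, 85, 152, 167, 165, 163, 138]
214 [136, 100, 72, 63, 53, 51, 107, 132, 125, 119, 113, 108, 148, 163, 165, 165, 151, 134, 101, 77, 149, 167, 166, 165, 143, 131]
```

drive_tool --moves '[-0.01, -0.03, 0.2, 0, 0, -0.01, -0.03, 0.4, 0, 0, -0.01, -0.03, 0.55, 0, 0, -0.01, -0.03, 0.65, 0, 0, -0.01, -0.03, 0.7, 0, 0]'

```text
time_s: 14.4
tool_pos: [0.5171, 0.2459, 0.0926]
tool_rot: [-180.0, -0.0, 167.5]
force: [-0.3, -0.5, -1.8]
grip_width: 0.0137
grasp_force: 49.8
```

drive_tool --moves '[0, 0, 0.1, 0, 0, 0, 0, 0.2, 0, 0, 0, 0, 0.25, 0, 0, 0, 0, 0.25, 0, 0]'

```text
time_s: 14.9
tool_pos: [0.5171, 0.2458, 0.0828]
tool_rot: [-180.0, -0.0, 167.5]
force: [-0.5, -0.6, -1.3]
grip_width: 0.0136
grasp_force: 49.8
```

drive_tool --moves '[0, 0, 0.08, 0, 0, 0, 0, 0.16, 0, 0, 0, 0, 0.24, 0, 0, 0, 0, 0.27, 0, 0, 0, 0, 0.27, 0, 0]'

```text
time_s: 15.52
tool_pos: [0.5176, 0.246, 0.0737]
tool_rot: [180.0, 0.0, 167.5]
force: [-3.8, -2.2, 8.9]
grip_width: 0.0137
grasp_force: 49.8
```

drive_tool --moves '[0, 0, 0.04, 0, 0, 0, 0, 0.07, 0, 0, 0, 0, 0.07, 0, 0]'

```text
time_s: 15.9
tool_pos: [0.5176, 0.2459, 0.0712]
tool_rot: [180.0, 0.0, 167.5]
force: [-5.4, -2.4, 11.5]
grip_width: 0.0134
grasp_force: 49.8
```

drive_tool --moves '[-0.002, 0.022, 0, 1, 0, -0.0075, 0.043, 0, 2, 0, -0.017, 0.0625, 0, 3, 0, -0.029, 0.08, 0, 4, 0, -0.045, 0.096, 0, 5, 0]'

```text
time_s: 16.52
tool_pos: [0.5221, 0.2509, 0.0722]
tool_rot: [179.6, -0.0, 117.2]
force: [-0.5, 0.2, 10.8]
grip_width: 0.0133
grasp_force: 49.8
```

drive_tool --moves '[-0.002, 0.022, 0, 1, 0, -0.0075, 0.043, 0, 2, 0, -0.017, 0.0625, 0, 3, 0, -0.029, 0.08, 0, 4, 0, -0.029, 0.08, 0, 4, 0]'

```text
time_s: 17.15
tool_pos: [0.5259, 0.2513, 0.0723]
tool_rot: [179.7, -0.3, 77.4]
force: [0.0, 0.3, 8.8]
grip_width: 0.0134
grasp_force: 49.8
```

```bash
python3 t.py; python3 -c "
from cell import env;print(env.get_obs()['wrist_torque'])"
```

```text
17.15 [0.5259 0.2513 0.0723] [179.7   -0.26  77.42] [0.  0.3 8.8] 0.01343446760627551
[-0.14776532 -0.03758922 -0.04470033]
```

drive_tool --moves '[0, 0, -0.04, 0, 0, 0, 0, -0.08, 0, 0, 0, 0, -0.12, 0, 0, 0, 0, -0.14, 0, 0, 0, 0, -0.14, 0, 0]'

```text
time_s: 17.77
tool_pos: [0.5255, 0.2511, 0.0768]
tool_rot: [179.7, -0.2, 77.5]
force: [2.3, 1.8, 5.7]
grip_width: 0.0133
grasp_force: 49.8
```

drive_tool --moves '[0, 0, -0.02, 0, 0, 0, 0, -0.04, 0, 0, 0, 0, -0.04, 0, 0]'

```text
time_s: 18.15
tool_pos: [0.5251, 0.2509, 0.0771]
tool_rot: [179.8, -0.2, 77.5]
force: [4.9, 3.6, 0.7]
grip_width: 0.0135
grasp_force: 49.9
```

drive_tool --moves '[0, 0, 0, 0, 30, 0, 0, 0, 0, 40, 0, 0, 0, 0, 40, 0, 0, 0, 0, 40, 0, 0, 0, 0, 40]'

```text
time_s: 18.77
tool_pos: [0.523, 0.2496, 0.0765]
tool_rot: [-180.0, 0.0, 77.5]
force: [0.1, 0.5, 0.6]
grip_width: 0.0393
grasp_force: 0.0
```

drive_tool --moves '[0, 0, -0.5, 0, 40, 0, 0, -1.2, 0, 40, 0, 0, -2.5, 0, 40, 0, 0, -3.5, 0, 40, 0, -1.5, -3.5, 0, 40]'

```text
time_s: 19.4
tool_pos: [0.4692, 0.262, 0.2206]
tool_rot: [179.6, -0.3, 77.1]
force: [-1.7, 1.0, 0.4]
grip_width: 0.0402
grasp_force: 0.0
```

drive_tool --moves '[0, -1.5, 0, 0, 40, 0, -3, 0, 0, 40, 0, -4, 0, 0, 40, 0, -4, 0, 0, 40]'

```text
time_s: 19.9
tool_pos: [0.3057, 0.2984, 0.2169]
tool_rot: [180.0, -0.0, 77.8]
force: [0.6, 0.0, 0.7]
grip_width: 0.0399
grasp_force: 0.0
```

```bash
python3 t.py && python3 - <<'E'
from m import *
for n in('top','side'):
    p,d=env.read_camera(n);np.savez(n+'4.npz',p=p,d=d);cv2.imwrite(f'pics/{n}4.png',p[:,:,::-1])
    c=proj(n,[.523,.246,.08])[0].astype(int)
    if n=='side': x,y=c;a=cv2.resize(p[y-50:y+50,x-60:x+60],None,fx=6,fy=6,interpolation=2)
    else:
        h=cv2.cvtColor(p,cv2.COLOR_RGB2HSV).astype(int);Z=cloud(n,d)[...,2];v,u=np.mgrid[:420,:560]
        M=big((abs(u-c[0])<28)&(abs(v-c[1])<28)&(h[...,2]<70)&(Z>.09)&(Z<.125),c);C=cast(n,px(M),.108);print('handle',rect(C),np.median(Z[M]),M.sum())
        M=big((u>110)&(u<205)&(v>175)&(v<260)&(abs(Z-.081)<.006)&(h[...,2]>120));print('tray',rect(cast('top',px(M),.081)))
        p0=np.load('top0.npz')['p'];df=cv2.absdiff(p,p0).max(2);cv2.imwrite('pics/diff.png',np.hstack([cv2.resize(p[:,:,::-1],(400,300)),cv2.resize(cv2.cvtColor(np.minimum(df*3.,255).astype(np.uint8),8),(400,300))]))
cv2.imwrite('pics/s4.png',a[:,:,::-1])
E
```

```text
19.9 [0.3057 0.2984 0.2169] [ 1.7999e+02 -5.0000e-02  7.7800e+01] [0.6 0.  0.7] 0.039936546238434525
handle (array([524.8, 246.6]), array([70.7, 14. ]), np.float32(78.81)) 0.10781253995944655 139
tray (array([546.4, 351.3]), array([120.3, 123. ]), np.float32(167.59))
```

View pics/s4.png

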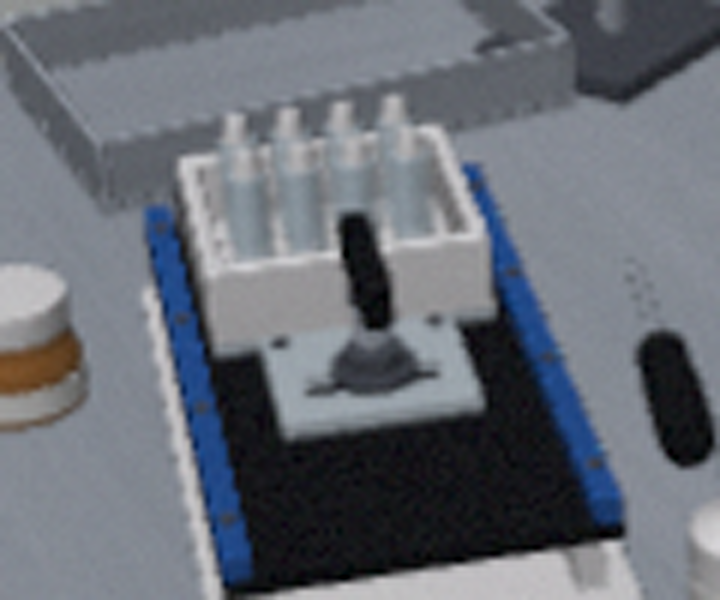

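View pics/diff.png

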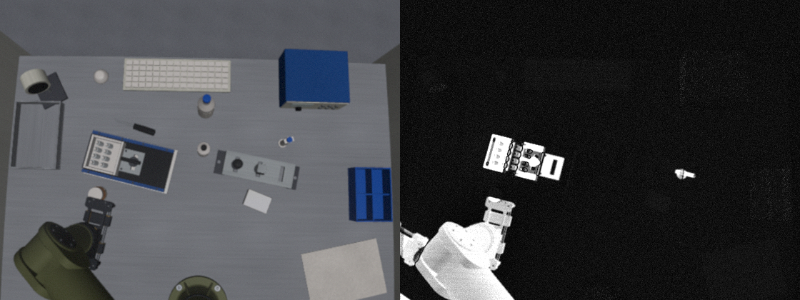

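The hold-down stands upright at the slot. Its bar lies along the travel at 78.8° against 77.5°, and its top is at 108 mm, which is the locked height. The tray is at home, and the difference picture shows only the shuttle, the hold-down and the arm moved.

```bash
python3 -c "
from cell import env;print(env.sign_off())"
```

```text
the job is handed in; nothing more can be done
None
```

The job is handed in at about 20 s of the 67 s allowed: the shuttle is home against its stop, the hold-down stands upright and locked in the tongue's slot, and the top camera shows no bystander shifted; no verdict was returned.

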